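Hold the hatch open with the lifting lever

TASK

I want to look at the faceplate in the box: with your fingertip push the safety stop's peg so that its arm swings right out from under the lever, then press down the pad at the lever's long end until the heavy steel hatch stands well open, with the pad nearly down on its rubber bumper. Finish while still pressing and holding the hatch up like that. Only push and press: do not touch the hatch itself, do not lift the lever out of its notches, and leave the things standing around alone.

Things in the scene. Friction and masses are not known exactly. Their poses are not given: they have to be found in the camera images.
- stand: Fixed stand: steel base plate 8 mm thick; at its +y end a plywood box (140 along x, 120 along y, 107 mm high, centre y = +155 mm); two notched cheeks (x = +-34 mm, up to z = 118 mm) carry the lever. Origin on the bench top straight under the lever's pivot; y runs along the lever from the long end (-y) to the box (+y), z up. Turned -0.03 to 0.33 rad about z.
- lever: Loose aluminium lever, 220 g, its greased 12 mm cross pin resting in the stand's open notches. Origin mid-pin, 100 mm over the bench; axes as the stand's at rest. Bar 24 x 14 mm, level from the nose (y = +75 mm, under the hatch) to y = -140 mm, then cranked up to a wooden pad (56 x 64 mm) at y = -230 mm. Pressing the pad with 2 to 10 N turns it about +x, 0.5 rad at most, to a rubber bumper.
- lever_pad (a point): Middle of the upper face of the lever's pad, 230 mm from the pivot on the long (-y) side, at rest about 162 mm over the bench. It travels almost straight down, by about 117 mm to the bumper. The pad slopes 0.25 rad up towards its end at rest and as much down when pressed.
- hatch (a joint): Angle of the heavy steel hatch (150 x 164 x 16 mm, about 3 kg) on top of the box, hinged on the box's far (+y) side: 0 = shut, grows as it opens; it falls shut when the lever is let go. With the pad down on the bumper it stands at about 0.25 rad.
- hatch_lip (a point): Middle of the hatch's lower front edge, on the side of the lever's pivot; 108 mm over the bench when shut.
- safety_stop (a joint): Angle of the safety stop: flat steel arm (158 x 22 x 12 mm, top 87 mm over the bench) on a post at x = -130, y = -110 mm in the stand's frame. 0 = along the stand's +x, under the lever, blocking it; grows as it swings towards the box (+y), up to 1.35 rad; starts at 0 to 0.25. Stays where left (about 2 N at the peg moves it). Clear of the lever from 0.8 rad on.
- stop_peg (a point): Middle of the top of the upright round peg on the stop's arm, 18 mm in diameter and standing 45 mm over the arm (top 132 mm over the bench), 62 mm from the stop's swing axis. The lever's edge lies about 47 mm beyond it.
- goblet: Turned wooden goblet, 56 mm wide, 118 mm high, standing loose beyond the lever; a bystander. Origin under its centre.
- sanding_block: Sanding block, 64 x 112 x 37 mm, lying loose between the stop's post and the lever's long end, on the robot's side of the lever; a bystander. Origin under its centre.
- chuck_key: Black T-shaped chuck key, 95 x 100 x 12 mm, lying loose on the bench to the left of the box; a bystander.
- tape_measure: Tape measure, 34 x 82 x 62 mm, standing loose on the bench to the right of the lever's long end; a bystander. Origin under its centre.
- pivot_seat (a point): Where the middle of the lever's pin sits in the stand's notches, 100 mm over the bench.

How it is judged:
On the way, in this order (a step that is already met when the one before it is completed fails the run):
1. the safety stop is swung clear of the lever while the hatch is still shut (value of joint safety_stop above 0.8 rad and value of joint hatch below 0.08 rad), for 0.2 s.
2. the lever is pressed and the hatch stands well open (value of joint hatch above 0.18 rad and contact force between any of the fingers, the arm and lever above 0.5 N), for 0.2 s.
At the end, for the whole second after the job is handed in: The robot presses the lever (over 0.5 N) and so holds the hatch at rest at 0.18 to 0.45 rad; the pad is lower than 90 mm over the bench, the lever's pin is within 10 mm of its seat in the notches, and the safety stop is at over 0.75 rad (all of step 2 and value of joint hatch below 0.45 rad and height (world z) of lever_pad below 0.09 m and distance between lever and pivot_seat below 0.01 m and value of joint safety_stop above 0.75 rad and linear speed of lever below 0.03 m/s); the arm keeps its last pose, push and grip.
It fails at once if the lever is lifted or knocked out of its notches (distance between lever and pivot_seat above 0.015 m).
It fails at once if the hatch is pushed or lifted directly by the robot (contact force between any of the fingers, the arm and hatch above 1 N).
It fails at once if a bystander is moved by more than 20 mm (distance of any of goblet, sanding_block, chuck_key, tape_measure from where it was at the start of the episode above 0.02 m).
It also fails if it takes over 40 s, if anything falls off the work surface, if the arm or the gripper's body presses on something with over 40 N, if the wrist force passes 120 N, or if a joint passes its speed limit or range.

ROBOT

A 6-joint arm with a two-finger parallel gripper is mounted at the origin on a cart in front of the work surface, level with it; the furniture and walls round the work are solid. World frame = base frame: x ahead of the robot, y to its left, z up, the work surface at z = 0. Lengths are in m, angles in rad, forces in N, time in s.
With the tool pointing down it reaches from about 0.375 to 0.9 m from the base axis. Payload 3.1 kg.
Tool frame: the origin (TCP) lies between the finger pads; the fingertips stand tips_ahead ahead of it and the grasp point (between the pads) lies 8 mm behind it (tips_ahead is the distance from the TCP to the fingertips, in m); z points along the fingers, y is the line along which they close (so a half turn about z gives the same grasp; the last joint's range is limited). The gripper opens to 85 mm and grips with 20 to 120 N. Pads are 22 mm wide; open, the fingers measure 114 mm over their backs; the gripper's body (76 mm by 85 mm) begins 54 mm behind the grasp point. The pads swing forward as they close: fully open they stand 13 mm farther back than shut.
Start: joints at [1.145, 0.527, 1.433, -0, 1.181, -0.178], TCP at [0.153, 0.606, 0.242] pointing down, gripper open.
Joint ranges: [-3.08, 3.08], [-0.75, 2.2], [0.22, 2.44], [-1.43, 4.57], [0, 2.65], [-2.85, 2.85]. Speed limits (rad/s): [2.79, 2.79, 3.14, 3.14, 3.14, 3.14].

INTERFACE

Orientations are given as a rotation vector (axis times angle).
In Python, from cell import * gives the robot as it stands. The module is installed in compiled form; this text tells all that it offers.
- The arm moves only by the tool move_arm, never from a script. Its argument "increments" is a list of rows, each an object with "gripper": the gripper command: -1 is fully open, 1 is shut, values between are in proportion; "dp": the shift along the tool's x, y, z in mm, a list of three; "turn": the turn about the tool's z in rad. In form: [{"gripper": gripper, "dp": [tx, ty, tz], "turn": turn}, ...]. A call has 1 to 10 rows; each row shifts and turns the commanded pose from where the row before left it, along the tool's axes as they then stand; what a row does not reach is not made up. A row lasts 1/10 s, in which the tool goes at most 50 mm and 8.59 degrees, less where a joint would pass 70% of its speed; a pose out of reach is approached as far as the arm can. A call is refused whole if a number of a shift passes 50 or a number of a turn 0.15, either way. A call with a gripper value outside its range is refused whole. The fingers move at their own pace and stop on an object; the grip force is fixed at half the most. Time passes only in rows, so rows that do not move let the fingers close. It gives the time, the measured TCP pose, the force, the opening and the grip force at its end, in the units of the state.
- read_state(): the state, without advancing time (a new reading comes with each control period).
- camera(name): name is "side" or "top"; returns the picture (480x640x3 uint8, blue, green, red); there is no depth.
- camera_info(name): a dict with "K" (3x3 intrinsics, pixels), "D" ([k1, k2, p1, p2, k3] as OpenCV has them; the pictures are not rectified), "rvec" (rotation vector, rad) and "tvec" (3), from world to camera coordinates, as OpenCV has them. Camera axes: x right, y down, z forward; pixel columns grow to the right and rows downward; lengths in m; the calibration is good to about 2 mm. A picture is of the moment at which its call begins. camera_info takes no time and is no camera call.
- close_job(): hands the job in; it is judged then, once.
The state is a dict: "t": time; "joint_pos": joint angles; "dq": joint speeds; "tau": joint torques, N m; "eef_pos": TCP position; "tool_rot": TCP orientation; "contact_force": force on the tool from outside, world axes, zero at the start; "moment": the same for the moment, N m; "gripper_width": finger opening in m; "grip_force": force on a finger pad.
Only numpy, scipy, OpenCV 4.12 (cv2) and the standard library are available. Lean on these libraries where they do the work, as an engineer would, in place of code of your own. Each camera call takes 0.05 s, during which the arm holds its last target. There are 200 camera calls.

## Working session

There is one attempt and no reset: what is moved stays moved. The work goes in short steps, Python scripts to look and compute and a tool call to move; the robot and the scene stay as the last step left them, time stands still between calls to the robot, and variables do not carry over. Pictures are saved under pics/ and viewed, at most 10 in all, crops included, and the job is handed in when it is done.

Besides the shell and the picture viewer there is one more tool, called after "Emit:" in YAML: its name, and indented under it one key for each argument. move_arm: Moves the arm, as the interface text tells. Its arguments: {"type":"object","properties":{"increments":{"type":"array","items":{"type":"object","properties":{"gripper":{"type":"number"},"dp":{"type":"array","items":{"type":"number"}},"turn":{"type":"number"}}}}},"required":["increments"]}

```bash
mkdir -p pics; python3 - <<'E'
from cell import *
import cv2
for n in("side","top"): cv2.imwrite(f"pics/{n}0.png",camera(n)); print(n,camera_info(n))
print(read_state())
E
```

```text
side {'K': array([[576.55928013,   0.        , 332.9434521 ],
       [  0.        , 576.55928013, 242.60370436],
       [  0.        ,   0.        ,   1.        ]]), 'D': array([0.02282858, 0.        , 0.        , 0.        , 0.        ]), 'rvec': array([ 0.43930057, -2.65843487,  1.32529662]), 'tvec': array([0.47984496, 0.1873326 , 1.42969748])}
top {'K': array([[569.34488743,   0.        , 316.55206343],
       [  0.        , 569.34488743, 234.8540765 ],
       [  0.        ,   0.        ,   1.        ]]), 'D': array([-0.10485803,  0.        ,  0.        ,  0.        ,  0.        ]), 'rvec': array([ 1.62142149, -2.0775068 ,  0.70978039]), 'tvec': array([0.10214367, 0.45973573, 1.32710209])}
{'t': 0.1, 'joint_pos': array([ 1.14452946e+00,  5.28413347e-01,  1.43380119e+00,  2.79595682e-05,
        1.18142222e+00, -1.78482797e-01]), 'dq': array([ 7.53743394e-04, -1.58846562e-03, -2.15526646e-03, -3.46370003e-04,
        4.63750277e-05, -1.54784731e-03]), 'tau': array([ 7.41456893e-05, -4.43303132e+01, -1.78586268e+01, -2.14876322e-04,
        3.88804619e-03, -2.26092629e-05]), 'eef_pos': array([0.15296916, 0.60532908, 0.24139821]), 'tool_rot': array([-3.88161494e-01, -3.11688088e+00,  3.05248872e-03]), 'contact_force': array([-0.1534139 ,  0.11061896,  0.13059633]), 'moment': array([ 0.03717124, -0.00406585,  0.02837399]), 'grip_force': 0.0, 'gripper_width': 0.08542114664170755}
```

View pics/top0.png

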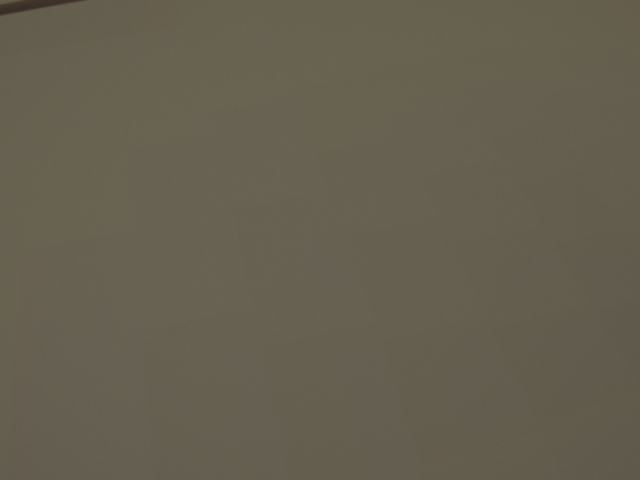

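View pics/side0.png

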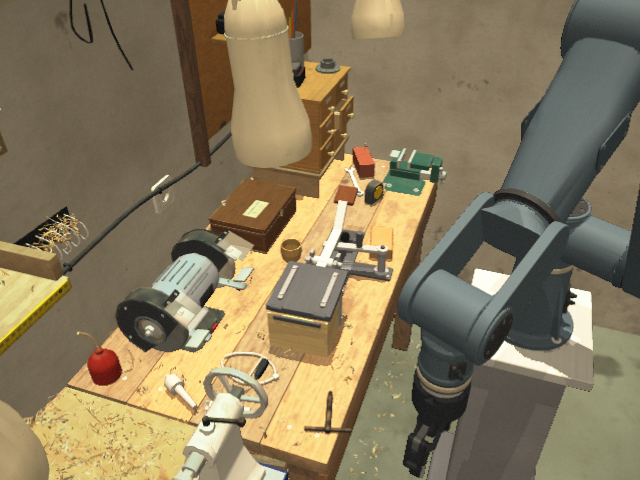

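The side view shows the box and hatch at about (305,310), the lever running up to its pad at about (345,195), and the stop's post and peg at about (385,255). The top view shows only a blank grey-green surface. I'll work out where that camera looks and enlarge the side view.

```bash
cat > h.py <<'E'
import numpy as np,cv2
from cell import *
def cam(n):
    c=camera_info(n);R=cv2.Rodrigues(c["rvec"])[0];return c,R,-R.T@c["tvec"]
def proj(n,P):
    c=camera_info(n);return cv2.projectPoints(np.float64(P).reshape(-1,3),c["rvec"],c["tvec"],c["K"],c["D"])[0].reshape(-1,2)
def at_z(n,uv,z):
    c,R,C=cam(n);p=cv2.undistortPoints(np.float64(uv).reshape(-1,1,2),c["K"],c["D"]).reshape(-1,2)
    d=np.c_[p,np.ones(len(p))]@R;return C+d*((z-C[2])/d[:,2])[:,None]
E
python3 - <<'E'
from h import *
for n in("side","top"):
    c,R,C=cam(n);print(n,C,R[2])
print(at_z("side",[[345,195],[305,280]],[.16]))
im=cv2.imread("pics/side0.png")[160:370,250:460]
cv2.imwrite("pics/c1.png",cv2.resize(im[:, :],None,fx=2.85,fy=2.85,interpolation=cv2.INTER_CUBIC))
E
```

```text
side [0.13275736 1.12926419 1.00822489] [ 0.25102057 -0.75748697 -0.60266256]
top [-0.42276143  0.19737087  1.32864884] [ 0.60110567 -0.14124615 -0.78658852]
[[ 0.52385715 -0.15285284  0.16      ]
 [ 0.50095079  0.21575911  0.16      ]]
```

View pics/c1.png

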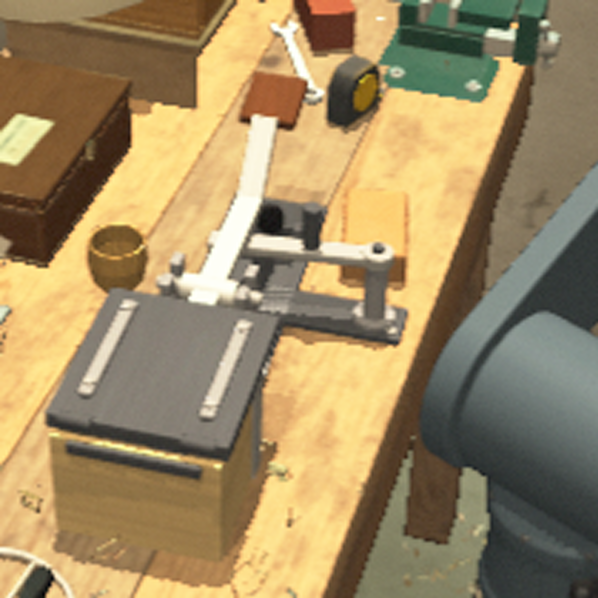

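```bash
python3 - <<'E'
from h import *
from scipy.optimize import least_squares
px=lambda u:np.array(u)/2.85+[250,160]
# hatch top corners (front L,R, back L,R), pad centre
obs=px([[115,290],[280,318],[235,450],[50,412],[274,98]])
def W(p,L):
    c,s=np.cos(p[2]),np.sin(p[2]);L=np.float64(L);return np.c_[p[0]+c*L[:,0]-s*L[:,1],p[1]+s*L[:,0]+c*L[:,1],L[:,2]]
def L(p):
    f=p[3];return [[75,f,124],[-75,f,124],[-75,f+164,124],[75,f+164,124],[0,-230,162]]
def res(p): return (proj("side",W(p,np.array(L(p))/1000))-obs).ravel()
r=least_squares(res,[.5,.05,.1,51],x_scale=[.1,.1,.1,50]);p=r.x;print(p,r.fun.round(1))
c,s=np.cos(p[2]),np.sin(p[2])
pk=at_z("side",px([[313,208]]),[.132])[0];post=W(p,[[-.13,-.11,.087]])[0]
d=pk-post;print("peg",pk,"post",post,"r",np.hypot(*d[:2]),"ang",np.arctan2(d[1],d[0])-p[2])
print("pad",W(p,[[0,-.23,.162]]))
bl=at_z("side",px([[120,262],[375,235],[355,90]]),[0.06,.037,.05]);print("gob,sand,tape",bl)
# overlay in c1 coordinates
im=cv2.imread("pics/c1.png")
a=d[:2]; 
pts=np.vstack([W(p,np.array(L(p))/1000),W(p,[[0,0,.1],[-.13,-.11,.095],[-.034,0,.118],[.034,0,.118],[-.028,-.262,.17],[.028,-.262,.17],[.028,-.198,.154],[-.028,-.198,.154]]),pk[None]])
for u in (proj("side",pts)-[250,160])*2.85: cv2.circle(im,tuple(int(v) for v in u),3,(0,0,255),-1)
cv2.imwrite("pics/c2.png",im)
E
```

```text
[ 0.50507152  0.07554379  0.06966462 41.43961459] [-0.5 -0.9  1.4 -0.5 -0.2  0.  -0.6  1.1 -0.  -0. ]
peg [ 0.44530221 -0.03373486  0.132     ] post [ 0.38304376 -0.04323848  0.087     ] r 0.0629796202803751 ang 0.08181389807541538
pad [[ 0.52108143 -0.15389833  0.162     ]]
gob,sand,tape [[ 0.61759206  0.01218049  0.06      ]
 [ 0.40887579 -0.13653911  0.037     ]
 [ 0.49330057 -0.3683705   0.05      ]]
```

View pics/c2.png

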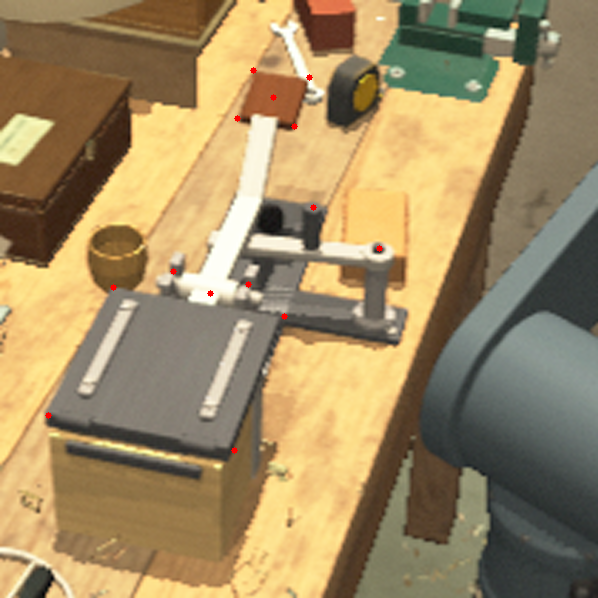

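The overlay fits well: pivot at about (0.505, 0.076), yaw 0.07, stop angle about 0.08 and peg at (0.445, -0.034). I'll shut the gripper, align the tool with the world axes, and go round above the bench.

```bash
python3 -c "
import cell;print([a for a in dir(cell) if a[0]!='_']);print(getattr(cell,'tips_ahead',None))"
```

```text
['Unreachable', 'camera', 'camera_info', 'close_job', 'read_state', 'tips_ahead']
0.011
```

Emit:
move_arm:
  increments:
    - {"gripper": 1, "dp": [0, 0, 0], "turn": -0.124}
    - {"gripper": 1, "dp": [0, 0, 0], "turn": -0.124}
    - {"gripper": 1, "dp": [-35, -20, -8], "turn": 0}
    - {"gripper": 1, "dp": [-35, -20, -8], "turn": 0}
    - {"gripper": 1, "dp": [-35, -20, -8], "turn": 0}
    - {"gripper": 1, "dp": [-35, -30, -8], "turn": 0}
    - {"gripper": 1, "dp": [-35, -30, -8], "turn": 0}
    - {"gripper": 1, "dp": [-35, -30, 0], "turn": 0}
    - {"gripper": 1, "dp": [-35, -30, 0], "turn": 0}
    - {"gripper": 1, "dp": [-30, -30, 0], "turn": 0}

```text
t: 1.1
eef_pos: [0.4298, 0.3944, 0.282]
tool_rot: [-0.0, -3.142, 0.0]
contact_force: [-0.4, 1.1, 0.0]
gripper_width: -0.0001
grip_force: 0.0
```

Emit:
move_arm:
  increments:
    - {"gripper": 1, "dp": [0, -48, 0], "turn": 0}
    - {"gripper": 1, "dp": [0, -48, 0], "turn": 0}
    - {"gripper": 1, "dp": [0, -48, 0], "turn": 0}
    - {"gripper": 1, "dp": [0, -48, 0], "turn": 0}
    - {"gripper": 1, "dp": [0, -48, 0], "turn": 0}
    - {"gripper": 1, "dp": [0, -48, 0], "turn": 0}
    - {"gripper": 1, "dp": [0, -48, 0], "turn": 0}
    - {"gripper": 1, "dp": [0, -48, 0], "turn": 0}
    - {"gripper": 1, "dp": [0, -48, 0], "turn": 0}
    - {"gripper": 1, "dp": [0, -48, 0], "turn": 0}

```text
t: 2.1
eef_pos: [0.4278, -0.0858, 0.2822]
tool_rot: [0.0, -3.141, -0.0]
contact_force: [0.9, -0.5, 1.2]
gripper_width: 0.0001
grip_force: 0.0
```

```bash
python3 - <<'E'
from h import *
print(read_state()["eef_pos"])
s=camera("side")[110:320,250:460];t=camera("top")
cv2.imwrite("pics/d1.png",np.hstack([cv2.resize(s,(480,480),interpolation=cv2.INTER_CUBIC),cv2.resize(t,(320,240)).repeat(2,0)]))
E
```

```text
[ 0.4277817  -0.08582938  0.28222259]
```

View pics/d1.png

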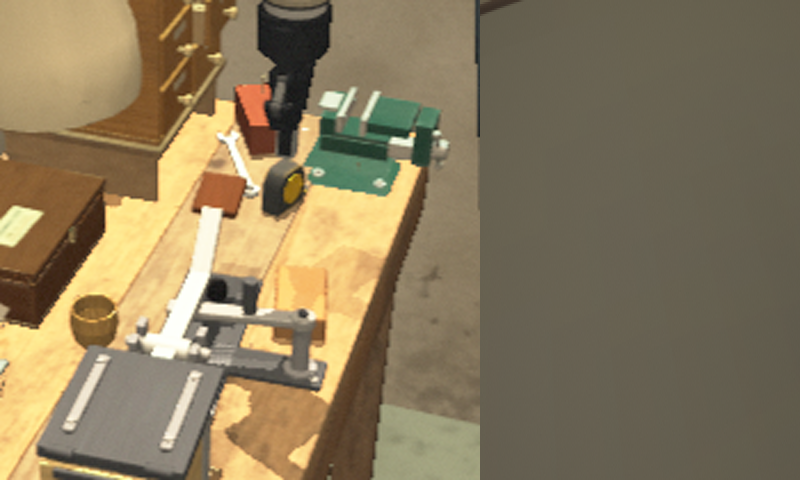

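The shut fingers hang at crop (288,150), in line with the approach side of the peg; the top camera stays covered. Now I'll descend behind the peg.

Emit:
move_arm:
  increments:
    - {"gripper": 1, "dp": [-12, 0, 27], "turn": 0}
    - {"gripper": 1, "dp": [0, 0, 30], "turn": 0}
    - {"gripper": 1, "dp": [0, 0, 30], "turn": 0}
    - {"gripper": 1, "dp": [0, 0, 30], "turn": 0}
    - {"gripper": 1, "dp": [0, 0, 25], "turn": 0}
    - {"gripper": 1, "dp": [0, 0, 25], "turn": 0}
    - {"gripper": 1, "dp": [0, 0, 0], "turn": 0}

```text
t: 2.9
eef_pos: [0.4382, -0.0824, 0.1129]
tool_rot: [0.001, -3.135, -0.005]
contact_force: [-0.4, 0.7, -0.1]
gripper_width: -0.0002
grip_force: 0.0
```

Emit:
move_arm:
  increments:
    - {"gripper": 1, "dp": [-5, 11, 0], "turn": 0}
    - {"gripper": 1, "dp": [-4, 11, 0], "turn": 0}
    - {"gripper": 1, "dp": [2, 9, 0], "turn": 0}
    - {"gripper": 1, "dp": [2, 9, 0], "turn": 0}
    - {"gripper": 1, "dp": [4, 7, 0], "turn": 0}
    - {"gripper": 1, "dp": [4, 6, 0], "turn": 0}
    - {"gripper": 1, "dp": [5, 6, 0], "turn": 0}
    - {"gripper": 1, "dp": [5, 5, 0], "turn": 0}

```text
t: 3.7
eef_pos: [0.4269, -0.0197, 0.1154]
tool_rot: [-0.0, 3.142, -0.0]
contact_force: [0.3, -3.1, 1.5]
gripper_width: 0.0003
grip_force: 1.5
```

Emit:
move_arm:
  increments:
    - {"gripper": 1, "dp": [6, 5, 0], "turn": 0}
    - {"gripper": 1, "dp": [7, 4, 0], "turn": 0}
    - {"gripper": 1, "dp": [6, 3, 0], "turn": 0}
    - {"gripper": 1, "dp": [6, 2, 0], "turn": 0}
    - {"gripper": 1, "dp": [0, 0, 0], "turn": 0}

```text
t: 4.2
eef_pos: [0.4054, -0.0088, 0.1157]
tool_rot: [-0.004, 3.134, -0.008]
contact_force: [2.6, -12.9, -2.3]
gripper_width: 0.0001
grip_force: 7.0
```

```bash
python3 - <<'E'
from h import *
print(read_state()["eef_pos"])
s=camera("side")[160:320,250:450]
cv2.imwrite("pics/e1.png",cv2.resize(s,None,fx=3.5,fy=3.5,interpolation=cv2.INTER_CUBIC))
E
```

```text
[ 0.40535641 -0.00877352  0.11573921]
```

View pics/e1.png

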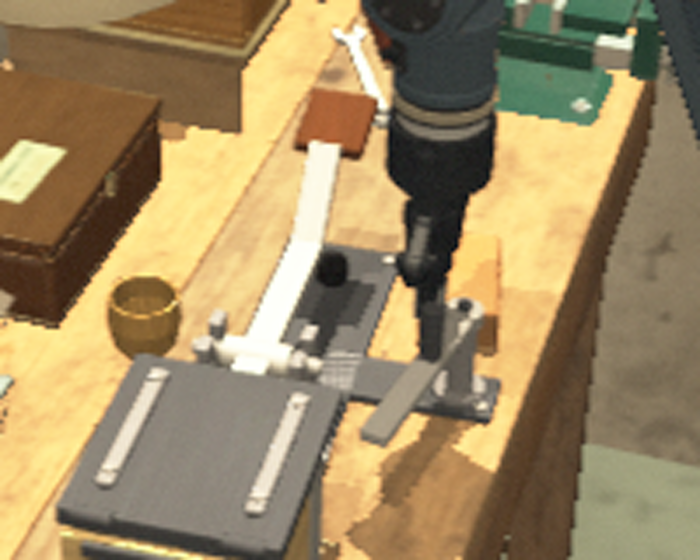

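The arm has swung round towards the box, with its tip at crop (378,435), and the bystanders are untouched. I'll check its angle, back off and go above the pad.

```bash
python3 - <<'E'
from h import *
t=at_z("side",np.array([[378,435.]])/3.5+[250,160],[.085])[0];d=t-[.383,-.0432,0];print(t,np.arctan2(d[1],d[0])-.07,np.hypot(*d[:2]))
E
```

```text
[0.40635934 0.10801685 0.085     ] 1.3475320285162495 0.15301044121898702
```

Emit:
move_arm:
  increments:
    - {"gripper": 1, "dp": [0, -10, 0], "turn": 0}
    - {"gripper": 1, "dp": [0, -10, 0], "turn": 0}
    - {"gripper": 1, "dp": [0, 0, -40], "turn": 0}
    - {"gripper": 1, "dp": [0, 0, -40], "turn": 0}
    - {"gripper": 1, "dp": [0, 0, -40], "turn": 0}
    - {"gripper": 1, "dp": [-40, -30, 0], "turn": 0}
    - {"gripper": 1, "dp": [-40, -30, 0], "turn": 0}
    - {"gripper": 1, "dp": [-36, -32, 0], "turn": 0}
    - {"gripper": 1, "dp": [0, -30, 0], "turn": 0}
    - {"gripper": 1, "dp": [0, 0, 0], "turn": 0}

```text
t: 5.25
eef_pos: [0.5185, -0.1512, 0.2344]
tool_rot: [-0.005, -3.14, -0.0]
contact_force: [0.0, 1.5, -0.2]
gripper_width: 0.0
grip_force: 0.0
```

Emit:
move_arm:
  increments:
    - {"gripper": 1, "dp": [-2, -5, 25], "turn": 0}
    - {"gripper": 1, "dp": [0, 0, 25], "turn": 0}
    - {"gripper": 1, "dp": [0, 0, 8], "turn": 0}
    - {"gripper": 1, "dp": [0, 0, 8], "turn": 0}
    - {"gripper": 1, "dp": [0, 0, 8], "turn": 0}
    - {"gripper": 1, "dp": [0, 0, 8], "turn": 0}

```text
t: 5.85
eef_pos: [0.5217, -0.1542, 0.155]
tool_rot: [-0.002, 3.138, -0.006]
contact_force: [-1.3, -3.6, 7.0]
gripper_width: -0.0
grip_force: 3.2
```

Contact with 7 N, so the pad is moving. I'll press on.

Emit:
move_arm:
  increments:
    - {"gripper": 1, "dp": [0, 0, 8], "turn": 0}
    - {"gripper": 1, "dp": [0, 0, 8], "turn": 0}
    - {"gripper": 1, "dp": [0, 0, 8], "turn": 0}
    - {"gripper": 1, "dp": [0, 0, 8], "turn": 0}
    - {"gripper": 1, "dp": [0, 0, 8], "turn": 0}
    - {"gripper": 1, "dp": [0, 0, 8], "turn": 0}
    - {"gripper": 1, "dp": [0, 0, 8], "turn": 0}

```text
t: 6.55
eef_pos: [0.5227, -0.1551, 0.0994]
tool_rot: [-0.002, 3.136, -0.008]
contact_force: [0.2, -3.9, 6.2]
gripper_width: -0.0005
grip_force: 3.3
```

Emit:
move_arm:
  increments:
    - {"gripper": 1, "dp": [0, 0, 8], "turn": 0}
    - {"gripper": 1, "dp": [0, 0, 8], "turn": 0}
    - {"gripper": 1, "dp": [0, 0, 8], "turn": 0}
    - {"gripper": 1, "dp": [0, 0, 5], "turn": 0}
    - {"gripper": 1, "dp": [0, 0, 0], "turn": 0}

```text
t: 7.05
eef_pos: [0.5204, -0.1523, 0.0689]
tool_rot: [-0.0, 3.142, 0.001]
contact_force: [-0.5, 1.7, 3.4]
gripper_width: -0.0004
grip_force: 1.5
```

Emit:
move_arm:
  increments:
    - {"gripper": 1, "dp": [0, 0, 4], "turn": 0}
    - {"gripper": 1, "dp": [0, 0, 3], "turn": 0}
    - {"gripper": 1, "dp": [0, 0, 2], "turn": 0}
    - {"gripper": 1, "dp": [0, 0, 0], "turn": 0}
    - {"gripper": 1, "dp": [0, 0, 0], "turn": 0}
    - {"gripper": 1, "dp": [0, 0, 0], "turn": 0}
    - {"gripper": 1, "dp": [0, 0, 0], "turn": 0}

```text
t: 7.75
eef_pos: [0.5204, -0.1526, 0.0599]
tool_rot: [-0.0, 3.141, 0.001]
contact_force: [-1.1, 3.0, 6.3]
gripper_width: 0.0001
grip_force: 2.5
```

```bash
python3 - <<'E'
from h import *
s=read_state();print(s["eef_pos"],s["contact_force"],s["dq"].round(3))
s=camera("side")[160:320,250:450]
cv2.imwrite("pics/f1.png",cv2.resize(s,None,fx=3.5,fy=3.5,interpolation=cv2.INTER_CUBIC))
E
```

```text
[ 0.52038297 -0.15259657  0.05987632] [-1.0563671   3.0045981   6.32243828] [-0.     0.001 -0.001  0.     0.002  0.002]
```

View pics/f1.png

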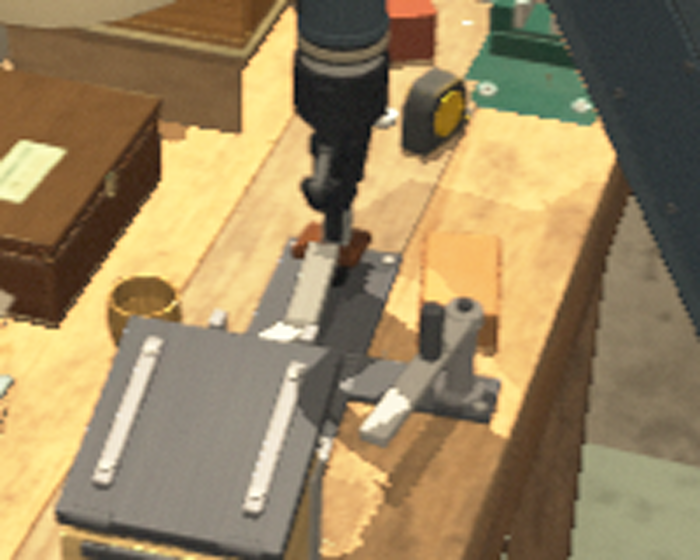

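The hatch's front edge is clearly raised (crop y 320, was 355). The pad is nearly on the bumper with its top at about 49 mm, the stop is clear, and the bystanders have not moved. The arm is at rest with about 6 N downward, so I'm handing in.

```bash
python3 -c "
from cell import *
print(close_job())"
```

```text
the job is handed in; nothing more can be done
None
```

I swung the safety stop clear and handed the job in with the fingertip still pressing the pad down at about 6 N: by my estimates the pad is about 49 mm over the bench, the hatch about 0.24 rad open and the stop past 1.1 rad; the hand-in gave no verdict back.

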